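Fit the wheel on the rover's stud hub

TASK

Fit the loose rover wheel onto the upward-facing hub of the drive unit: put its centre hole over the hub's centre spigot, turn the wheel gently until its four holes line up with the four studs, and slide it down fully home, flat against the hub's flange. Never force or drop it onto the hub (stay well below 40 N), leave the mug, scissors and parts tray where they are, and let go of the wheel at the end.

Things in the scene. Friction and masses are not known exactly. Their poses are not given: they have to be found in the camera images.
- wheel: Loose wheel, 0.19 to 0.33 kg, lying flat on the desk, collar up. Black rubber tyre 111 mm outside, 72 mm inside diameter, 22 mm high; a grey web inside it; a hexagonal collar above. The four web holes lie on the wheel's own +x, +y, -x, -y axes; two opposite collar flats face its +x and -x. Origin: centre of the tyre's underside, z up along the wheel's axis.
- wheel_web (a point): Centre of the underside of the wheel's web, 4 mm above the wheel's origin, axes as the wheel's. The web is 8 mm thick, with a 16 mm centre bore and four 9 mm through holes at 25 mm radius.
- wheel_collar (a point): Place to grip the wheel: on its axis, 46 mm above its origin. Aluminium hexagonal collar, 30 mm across flats (a pair of flats every 60 degrees, starting at the wheel's x), hollow (16 mm across), standing on the web; its top is 58 mm above the wheel's origin, 36 mm above the tyre's top.
- drive: Drive unit fixed to the desk: aluminium base plate 160 x 110 mm, grey gearbox block 80 x 76 mm with its top 52 mm above the desk, a motor lying along the unit's +x, and on top the steel hub (66 mm diameter flange). Origin: on the desk under the hub's axis; z up.
- hub_face (a point): Centre of the hub flange's flat top, 68 mm above the desk, axes as the drive unit's. Four studs rise from it, equally spaced at 25 mm radius, 7 mm diameter, 10 mm tall, tips slightly tapered. The hub stands turned by an unreported angle: one stud lies 0.25 to 1.30 rad anticlockwise (from above) of the unit's +x. Misaligned, the web rests on the stud tips, 10 mm up; home, it lies on the flange.
- spigot_tip (a point): Tip of the hub's centre spigot, 26 mm above the flange. The spigot is 14 mm in diameter, its last 6 mm tapered to 6 mm at the tip. The hub and spigot are held still by a self-locking gearbox (they yield only above about 3 N m).
- mug: Bystander: white mug, 76 mm across, 90 mm tall, handle on its +y side, upright; origin at the centre of its foot.
- scissors: Bystander: scissors lying flat on the desk, about 150 mm long along their x, 80 mm wide at the yellow handles (-x end); origin near the pivot at desk level.
- parts_tray: Bystander: grey open tray 120 x 90 x 35 mm; origin at the centre of its underside.
Things that resemble listed ones, but are neither listed nor needed, are in the scene too. Leave any orange or pink look-alike of the drive alone.

How it is judged:
On the way, in this order (a step that is already met when the one before it is completed fails the run):
1. the wheel has been lifted off the desk (height (world z) of wheel above 0.03 m), for 0.1 s.
2. the wheel's bore is over the hub's centre spigot (horizontal distance between wheel and hub_face below 0.004 m and z of wheel in the frame of hub_face below 0.016 m), for 0.05 s.
3. the wheel is down on all four studs, flat against the flange (horizontal distance between wheel and hub_face below 0.003 m and z of wheel in the frame of hub_face below -0.002 m and angle between wheel's own z axis and vertical below 0.05 rad), for 0.2 s.
At the end, for the whole second after the job is handed in: The wheel sits on all four studs, its web within 2 mm of the flange, centred within 3 mm of the hub axis, tilted less than 0.05 rad, at rest and released (all of step 3 and linear speed of wheel below 0.02 m/s and contact force between wheel and the fingers below 0.1 N); the robot touches nothing.
It fails at once if the wheel is forced or dropped against the drive unit (more than 40 N) (contact force between wheel and drive above 40 N).
It fails at once if the drive unit is struck by the robot (more than 40 N) (contact force between drive and the arm above 40 N).
It fails at once if the mug is moved more than 20 mm (distance of mug from where it was at the start of the episode above 0.02 m).
It fails at once if the scissors are moved more than 20 mm (distance of scissors from where it was at the start of the episode above 0.02 m).
It fails at once if the parts tray is moved more than 20 mm (distance of parts_tray from where it was at the start of the episode above 0.02 m).
It also fails if it takes over 72 s, if anything falls off the work surface, if the arm or the gripper's body presses on something with over 40 N, if the wrist force passes 120 N, or if a joint passes its speed limit or range.

ROBOT

A 6-joint arm with a two-finger parallel gripper is mounted at the origin on the work surface. World frame = base frame: x ahead of the robot, y to its left, z up, the work surface at z = 0. Lengths are in m, angles in rad, forces in N, time in s.
With the tool pointing down it reaches from about 0.25 to 0.725 m from the base axis. Payload 9.7 kg.
Tool frame: the origin (TCP) lies midway between the tips of the shut fingers; the grasp point (between the pads) lies 19 mm behind it; z points along the fingers, x is the direction in which the jaws open and shut, and the axes are right-handed (so a half turn about z gives the same grasp; the last joint's range is limited). The gripper opens to 85 mm and grips with 20 to 120 N. Pads are 22 mm wide; open, the fingers measure 114 mm over their backs; the gripper's body (76 mm by 85 mm) begins 54 mm behind the grasp point. The pads swing forward as they close: fully open they stand 13 mm farther back than shut.
Start: joints at [1.202, 0.087, 0.176, 1.66, 0, 1.571], TCP at [0.198, 0.513, 0.231] pointing down, gripper open.
Joint ranges: [-3.13, 3.13], [-0.85, 1.81], [-1.15, 1.24], [-2.2, 2.28], [-1.44, 1.52], [-3.14, 3.14]. Speed limits (rad/s): [2.22, 2.22, 2.57, 3.14, 3.14, 3.14].

INTERFACE

Orientations are given as a unit quaternion [x, y, z, w].
In Python, from workcell import telemetry, capture, close_job gives the robot as it stands.
- The arm moves only by the tool drive_tool, never from a script. Its argument "rows" is a list of rows, each a list of 3 entries, a list of its own where there are three numbers: the turn, a rotation vector about the tool's x, y, z in degrees, then the shift along the tool's x, y, z in cm, then the opening, from 0 (shut) to 1 (fully open). A call has 1 to 5 rows; each row is the pose to reach, as a shift and turn from the pose commanded when the call began, along the tool's axes at that moment; what a row does not reach only later rows make up. A row lasts 1/10 s, in which the tool goes at most 50 mm and 8.59 degrees, less where a joint would pass 70% of its speed; a pose out of reach is approached as far as the arm can. A call with a gripper value outside its range is refused whole. The fingers move at their own pace and stop on an object; the grip force is fixed at half the most. Time passes only in rows, so rows that repeat a pose let the fingers close. It gives the time, the measured TCP pose, the force and the opening at its end, in the units of the state.
- telemetry.read_state(): the state, without advancing time (a new reading comes with each control period).
- capture(name): name is "scene" or "top" or "wrist"; returns a dict with "image" (400x640x3 uint8, blue, green, red), "mtx" (3x3 intrinsics, pixels), "distortion" ([k1, k2, p1, p2, k3] as OpenCV has them; the pictures are not rectified), "origin" and "rotation" of the camera in the world. Camera axes: x right, y down, z forward; pixel columns grow to the right and rows downward; lengths in m; the calibration is good to about 2 mm. A picture is of the moment at which its call begins. There is no depth.
- close_job(): hands the job in, once; it reports no verdict.
The state is a dict: "t": time; "joints": joint angles; "joint_velocities": joint speeds; "joint_torque": joint torques, N m; "tcp_pos": TCP position; "tool_rot": TCP orientation; "ft_force": force on the tool from outside, world axes, zero at the start; "ft_torque": the same for the moment, N m; "grip_width": opening from 0.0 (shut) to 1.0 (fully open).
Only numpy, scipy, OpenCV 4.12 (cv2) and the standard library are available. Lean on these libraries where they do the work, as an engineer would, in place of code of your own. Each camera call takes 0.05 s, during which the arm holds its last target.

## Working session

There is one attempt and no reset: what is moved stays moved. The work goes in short steps, Python scripts to look and compute and a tool call to move; the robot and the scene stay as the last step left them, time stands still between calls to the robot, and variables do not carry over. Pictures are saved under pics/ and viewed, and the job is handed in when it is done.

Besides the shell and the picture viewer there is one more tool, called after "Emit:" as name([rows], argument=value, ...), one row to a line, values as JSON. drive_tool: Moves the arm, as the interface text tells. Its arguments: {"type":"object","properties":{"rows":{"type":"array"}},"required":["rows"]}

```bash
ls; mkdir -p pics; python3 - <<'E'
from workcell import telemetry, capture
import cv2,pickle
print(telemetry.read_state())
for n in ("scene","top","wrist"):
    c=capture(n); cv2.imwrite(f"pics/{n}0.png",c["image"]); pickle.dump(c,open(f"{n}0.pkl","wb"))
    print(n,c["mtx"],c["distortion"],c["origin"],c["rotation"])
E
```

```text
pics
{'t': 0.0, 'joints': array([ 1.20201095e+00,  8.74794989e-02,  1.75130641e-01,  1.65981755e+00,
       -1.82886623e-06,  1.57080507e+00]), 'joint_velocities': array([-0.00030551, -0.00055456, -0.00176108, -0.00144115,  0.00018613,
        0.00028541]), 'joint_torque': array([ 2.39648303e-03, -5.20391607e+01,  4.64794064e+01,  1.64921978e-02,
       -2.41073832e-05, -6.72842635e-07]), 'tcp_pos': array([0.19818068, 0.51280029, 0.23057061]), 'tool_rot': array([ 8.24769741e-01,  5.65468306e-01, -5.64481108e-04,  3.88128444e-04]), 'ft_force': array([-0.44252359,  0.31609043,  0.08337073]), 'ft_torque': array([ 0.03519671, -0.01043756, -0.00294439]), 'grip_width': 0.9981840916676677}
scene [[509.08368999   0.         320.54875519]
 [  0.         509.08368999 195.20826203]
 [  0.           0.           1.        ]] [-0.12287042  0.          0.          0.          0.        ] [0.99639072 0.76121251 1.14545275] [ 0.26181321  0.89615014 -0.34564379 -0.09433526]
top [[426.64368015   0.         320.00526136]
 [  0.         426.64368015 197.91580552]
 [  0.           0.           1.        ]] [-0.08747782  0.          0.          0.          0.        ] [ 0.20066219 -0.04212806  1.53050869] [-0.69938389  0.7083458  -0.06922946  0.06569386]
wrist [[310.36319975   0.         320.01114468]
 [  0.         310.36319975 198.16733211]
 [  0.           0.           1.        ]] [-0.05856085  0.          0.          0.          0.        ] [0.1288997  0.53934303 0.37431013] [0.8158092  0.55922998 0.0829541  0.12180229]
```

View pics/scene0.png

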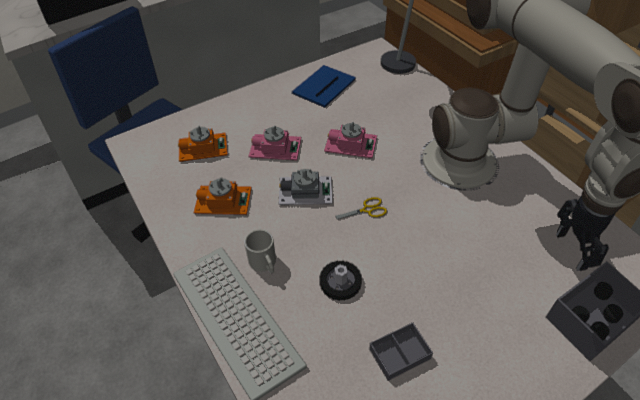

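View pics/top0.png

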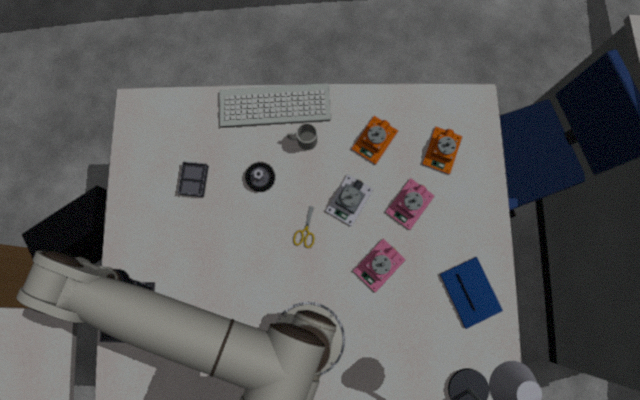

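View pics/wrist0.png

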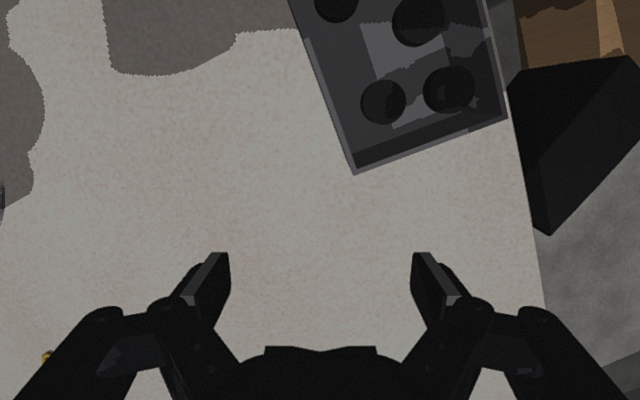

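The top view shows the wheel near (260,177), the grey drive near (350,198), the mug at (306,137), the scissors at (304,230) and the tray at (192,180). I'll zoom in next.

```bash
cat > h.py <<'E'
import numpy as np, cv2, pickle
from scipy.spatial.transform import Rotation as R
def pix2plane(c,uv,z):
    p=cv2.undistortPoints(np.array([[uv]],float),c["mtx"],np.array(c["distortion"])).ravel()
    d=R.from_quat(c["rotation"]).apply([p[0],p[1],1]); o=np.array(c["origin"])
    return o+d*(z-o[2])/d[2]
def proj(c,P):
    Rm=R.from_quat(c["rotation"]).as_matrix().T; t=-Rm@np.array(c["origin"])
    return cv2.projectPoints(np.atleast_2d(np.array(P,float)),cv2.Rodrigues(Rm)[0],t,c["mtx"],np.array(c["distortion"]))[0].reshape(-1,2)
def crop(c,u,v,w,h,s,name):
    cv2.imwrite(name,cv2.resize(c["image"][v:v+h,u:u+w],None,fx=s,fy=s,interpolation=cv2.INTER_CUBIC))
def load(n): return pickle.load(open(n+".pkl","rb"))
def snap(n,tag):
    from workcell import capture
    c=capture(n); pickle.dump(c,open(tag+".pkl","wb")); cv2.imwrite(f"pics/{tag}.png",c["image"]); return c
E
python3 - <<'E'
from h import *
t=load("top0"); s=load("scene0")
a=[cv2.resize(t["image"][v:v+50,u:u+50],None,fx=8,fy=8,interpolation=cv2.INTER_CUBIC) for u,v in ((235,152),(325,175))]
cv2.imwrite("pics/t1.png",np.hstack(a))
a=[cv2.resize(s["image"][v:v+60,u:u+60],None,fx=6,fy=6,interpolation=cv2.INTER_CUBIC) for u,v in ((310,250),(275,155))]
cv2.imwrite("pics/s1.png",np.hstack(a))
print(pix2plane(t,(260,177),.03),pix2plane(t,(350,198),.08))
for n,uv in dict(mug=(306,137),sc=(304,230),tray=(192,180)).items(): print(n,pix2plane(t,uv,.03))
E
```

```text
[0.57073842 0.16471407 0.03      ] [ 0.47964822 -0.15519454  0.08      ]
mug [ 0.72051422 -0.0028953   0.03      ]
sc [0.37616996 0.00646383 0.03      ]
tray [0.56302694 0.41311135 0.03      ]
```

View pics/t1.png

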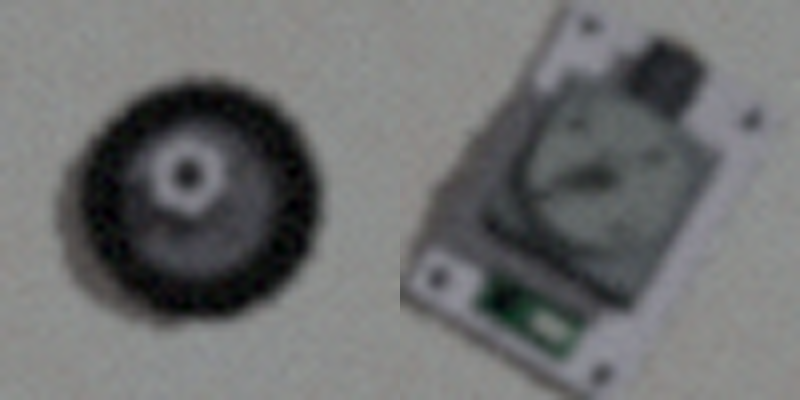

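View pics/s1.png

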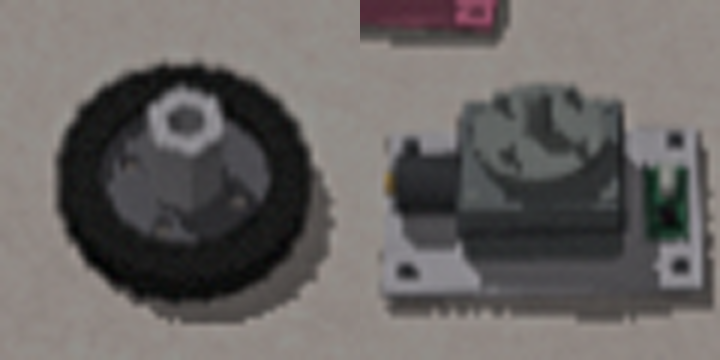

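```bash
python3 - <<'E'
from h import *
w=load("wrist0")
Rt=R.from_quat([8.24769741e-01,5.65468306e-01,-5.64481108e-04,3.88128444e-04]); tcp=np.array([0.19818068,0.51280029,0.23057061])
print("cam in tool",Rt.inv().apply(np.array(w["origin"])-tcp)); Rc=Rt.inv()*R.from_quat(w["rotation"]); print(Rc.as_matrix().round(3))
print(Rt.as_matrix().round(3))
t=load("top0"); s=load("scene0")
def off(o,x,y,s): return (o[0]+(x+.5)/s-.5,o[1]+(y+.5)/s-.5)
print("tyre top", pix2plane(t,off((235,152),202,198,8),.015), "collar top",pix2plane(t,off((235,152),187,175,8),.058))
print("scene tyre",pix2plane(s,off((310,250),184,182,6),.018),"collar scene",pix2plane(s,off((310,250),186,121,6),.058))
print("hub top",pix2plane(t,off((325,175),213,172,8),.068),"scene",pix2plane(s,off((275,155),545-360,130,6),.068))
E
```

```text
cam in tool [-0.00041402 -0.07419086 -0.14373922]
[[ 1.    -0.     0.   ]
 [ 0.     0.957  0.292]
 [-0.    -0.292  0.957]]
[[ 0.36   0.933 -0.   ]
 [ 0.933 -0.36  -0.001]
 [-0.001  0.    -1.   ]]
tyre top [0.57703586 0.16750834 0.015     ] collar top [0.57698493 0.16841484 0.058     ]
scene tyre [0.58067249 0.17451654 0.018     ] collar scene [0.57780151 0.17046296 0.058     ]
hub top [ 0.48880416 -0.16047001  0.068     ] scene [ 0.48618756 -0.15303451  0.068     ]
```

Emit:
drive_tool([
  [[0, 0, 0], [-1.8, 4.5, 0], 1],
  [[0, 0, 0], [-3.6, 9, 0], 1],
  [[0, 0, 0], [-5.4, 13.5, 0], 1],
  [[0, 0, 0], [-7.2, 18, 0], 1],
  [[0, 0, 0], [-9, 22.5, 0], 1],
])

```text
t: 0.65
tcp_pos: [0.3767, 0.3464, 0.2312]
tool_rot: [0.825, 0.566, -0.0, 0.0]
ft_force: [0.9, 0.8, 0.3]
grip_width: 0.998
```

Emit:
drive_tool([
  [[0, 0, 0], [-1.8, 4.5, 0], 1],
  [[0, 0, 0], [-3.6, 9, 0], 1],
  [[0, 0, 0], [-5.4, 13.5, 0], 1],
  [[0, 0, 0], [-7.2, 18, 0], 1],
  [[0, 0, 0], [-9, 22.5, 0], 1],
])

```text
t: 1.15
tcp_pos: [0.5543, 0.1812, 0.2311]
tool_rot: [0.825, 0.565, -0.0, -0.0]
ft_force: [0.7, 1.3, 0.2]
grip_width: 1.001
```

Emit:
drive_tool([
  [[0, 0, 0], [-0.5, 2.7, 0], 1],
  [[0, 0, 0], [-0.5, 2.7, 0], 1],
  [[0, 0, 0], [-0.5, 2.7, 0], 1],
  [[0, 0, 0], [-0.5, 2.7, 0], 1],
])

```text
t: 1.55
tcp_pos: [0.5759, 0.1691, 0.2313]
tool_rot: [0.825, 0.566, -0.0, -0.0]
ft_force: [0.8, -0.5, -0.1]
grip_width: 1.002
```

```bash
python3 - <<'E'
from h import *
from workcell import telemetry
s=telemetry.read_state(); print(s["joints"],s["tcp_pos"],s["tool_rot"])
c=snap("wrist","w1"); print(c["origin"],c["rotation"])
crop(c,230,90,180,150,4,"pics/w1c.png")
E
```

```text
[2.85512196e-01 2.11295869e-01 3.15363082e-01 1.67528990e+00
 1.77890780e-04 6.53601787e-01] [0.57585601 0.16908492 0.23125437] [ 8.24570679e-01  5.65758908e-01 -1.75006119e-04 -1.50762517e-04]
[0.50655764 0.19536127 0.37496337] [0.8156897  0.55945724 0.08333343 0.12129898]
```

View pics/w1c.png

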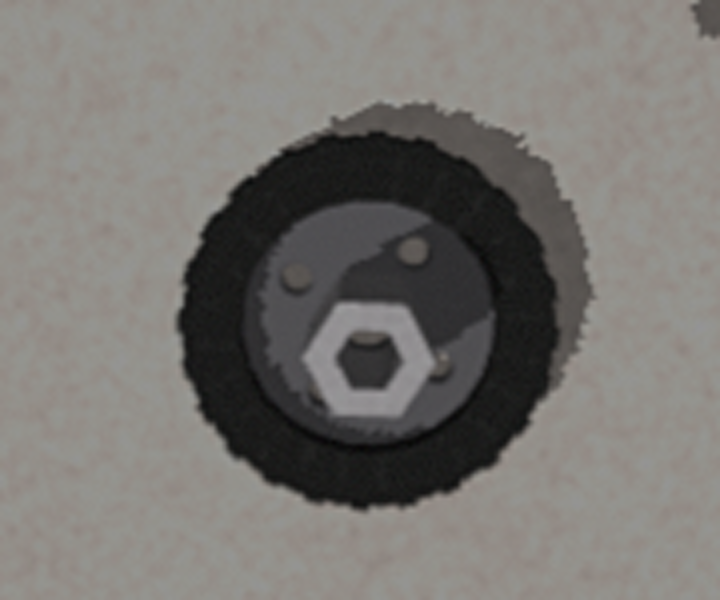

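Crop of the wrist view: the wheel is upright, with the hex collar's corners at about (305,358), (333,302), (410,306), (436,362), (405,416) and (332,414). Two web holes are clear, at (295,276) and (414,250). Next I'll fit the pose.

```bash
cat >> h.py <<'E'
def unc(o,pts,s): return np.array([(o[0]+(x+.5)/s-.5,o[1]+(y+.5)/s-.5) for x,y in pts])
def wheelpts(p,z0=0):
    x,y,a=p; k=np.arange(6); h=np.c_[x+.01732*np.cos(a+np.pi/6+k*np.pi/3),y+.01732*np.sin(a+np.pi/6+k*np.pi/3),np.full(6,z0+.058)]
    k=np.arange(4); q=np.c_[x+.025*np.cos(a+k*np.pi/2),y+.025*np.sin(a+k*np.pi/2),np.full(4,z0+.012)]
    return h,q
E
python3 - <<'E'
from h import *
from scipy.optimize import least_squares
c=load("w1")
hx=unc((230,90),[(305,358),(333,302),(410,306),(436,362),(405,416),(332,414)],4); ho=unc((230,90),[(295,276),(414,250)],4)
ty=unc((230,90),[(368,320)],4)
def res(p,full=False):
    h,q=wheelpts(p); H=proj(c,h);Q=proj(c,q)
    dh=np.linalg.norm(H[None]-hx[:,None],axis=2); dq=np.linalg.norm(Q[None]-ho[:,None],axis=2)
    r=[(H[dh[i].argmin()]-hx[i]) for i in range(6)]+[(Q[dq[i].argmin()]-ho[i]) for i in range(2)]
    return np.array(r) if full else np.ravel(r)
for a in np.radians(np.arange(-45,45,7)):
    s=least_squares(res,[.577,.169,a])
    print(np.degrees(a).round(),s.cost.round(3),s.x[:2],np.degrees(s.x[2]))
b=min((least_squares(res,[.577,.169,a]) for a in np.radians(np.arange(-45,45,7))),key=lambda s:s.cost)
print(res(b.x,True).round(2)); print(pix2plane(c,ty[0],.015))
print("hex only",[pix2plane(c,hx.mean(0),.058)])
E
```

```text
-45.0 79.907 [0.5781794  0.17137301] -32.8939473326309
-38.0 79.907 [0.5781794  0.17137301] -32.8939541129717
-31.0 79.907 [0.5781794  0.17137301] -32.8939452247802
-24.0 79.907 [0.5781794  0.17137301] -32.89393283524421
-17.0 79.907 [0.5781794  0.17137301] -32.893946374182114
-10.0 79.907 [0.5781794  0.17137301] -32.89394604103102
-3.0 3.411 [0.57821605 0.1701202 ] 37.05710860091478
4.0 3.411 [0.57821605 0.1701202 ] 37.057108432648434
11.0 3.411 [0.57821605 0.1701202 ] 37.057108211788275
18.0 3.411 [0.57821605 0.1701202 ] 37.05710975911778
25.0 3.411 [0.57821605 0.1701202 ] 37.0571084685321
32.0 3.411 [0.57821605 0.1701202 ] 37.05710910105315
39.0 3.411 [0.57821605 0.1701202 ] 37.05711171420892
[[-0.29 -0.19]
 [ 1.35 -0.04]
 [-1.18 -0.52]
 [-0.03 -0.16]
 [-1.11 -0.18]
 [ 0.84 -0.18]
 [ 0.47  0.84]
 [-0.    0.52]]
[0.57662324 0.17044208 0.015     ]
hex only [array([0.57833545, 0.17015241, 0.058     ])]
```

Emit:
drive_tool([
  [[0, 0, 0], [-4.8, 0.5, 0], 1],
  [[0, 0, 0], [-9.6, 1, 0], 1],
  [[0, 0, 0], [-14.4, 1.5, 0], 1],
  [[0, 0, 0], [-19.2, 2, 0], 1],
  [[0, 0, 0], [-24, 2.5, 0], 1],
])

```text
t: 2.1
tcp_pos: [0.5121, -0.0649, 0.2318]
tool_rot: [0.824, 0.566, 0.0, 0.0]
ft_force: [0.2, -0.3, 0.4]
grip_width: 1.0
```

Emit:
drive_tool([
  [[0, 0, 0], [-4.8, 0.5, 0], 1],
  [[0, 0, 0], [-9.6, 1, 0], 1],
  [[0, 0, 0], [-9.6, 1, 0], 1],
  [[0, 0, 0], [-9.6, 1, 0], 1],
  [[0, 0, 0], [-9.6, 1, 0], 1],
])

```text
t: 2.6
tcp_pos: [0.4882, -0.1563, 0.2315]
tool_rot: [0.824, 0.566, 0.0, 0.0]
ft_force: [-0.0, 0.8, 0.5]
grip_width: 1.004
```

```bash
python3 - <<'E'
from h import *
from workcell import telemetry
s=telemetry.read_state(); print(s["joints"],s["tcp_pos"],s["tool_rot"],s["ft_force"],s["ft_torque"])
c=snap("wrist","w2"); print(c["origin"],c["rotation"])
crop(c,230,80,180,150,4,"pics/w2c.png")
E
```

```text
[-3.09926858e-01 -3.16585587e-03  8.31841730e-02  1.65676755e+00
  2.97463720e-04  5.74053417e-02] [ 0.48819045 -0.15625244  0.23150618] [8.24356341e-01 5.66071166e-01 2.33573542e-04 5.86394930e-05] [-0.04480477  0.77519739  0.5436972 ] [-1.51206260e-02  3.43859488e-03  7.76976703e-05]
[ 0.41872499 -0.13002582  0.37515811] [0.81544497 0.55970876 0.08377221 0.12148176]
```

View pics/w2c.png

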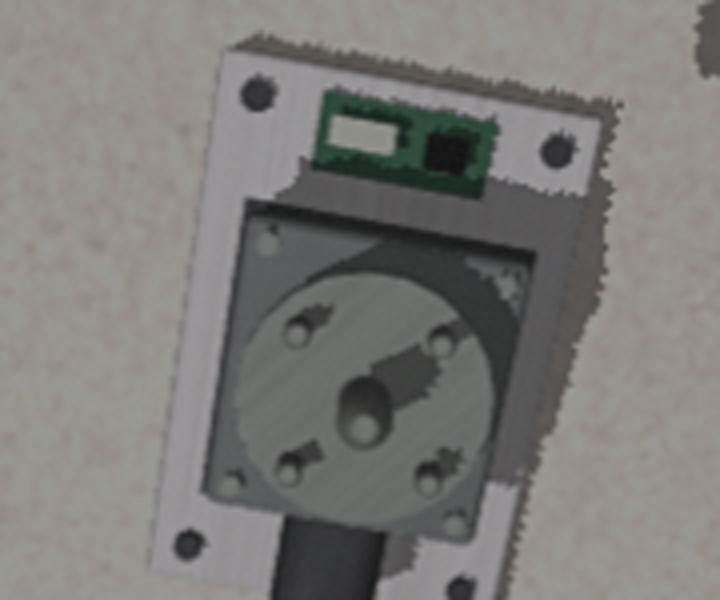

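Crop of the drive seen from above: stud tips at about (297,333), (441,343), (428,482) and (288,470), spigot tip at (364,426), and the flange disc centred near (365,397).

```bash
python3 - <<'E'
from h import *
from scipy.optimize import least_squares
c=load("w2")
st=unc((230,80),[(297,333),(441,343),(428,482),(288,470)],4); sp=unc((230,80),[(364,426)],4)[0]; fl=unc((230,80),[(365,397)],4)[0]
print("spigot",pix2plane(c,sp,.094),"flange",pix2plane(c,fl,.068))
P=np.array([pix2plane(c,q,.078) for q in st]); m=P.mean(0); print("studs",m,np.linalg.norm(P-m,axis=1),np.degrees(np.arctan2(*(P-m)[:,1::-1].T)))
E
```

```text
spigot [ 0.48806969 -0.15592723  0.094     ] flange [ 0.48746987 -0.15535409  0.068     ]
studs [ 0.48772167 -0.15588011  0.078     ] [0.02469727 0.02485729 0.02500978 0.02468945] [-160.35527016  109.80323248   19.25769997  -70.91960808]
```

Emit:
drive_tool([
  [[0, 0, 0], [4.8, -0.5, 0], 1],
  [[0, 0, 0], [9.6, -1, 0], 1],
  [[0, 0, 0], [14.4, -1.5, 0], 1],
  [[0, 0, 0], [19.2, -2, 0], 1],
  [[0, 0, 0], [24, -2.5, 0], 1],
])

```text
t: 3.15
tcp_pos: [0.5511, 0.0792, 0.2314]
tool_rot: [0.824, 0.567, 0.0, 0.0]
ft_force: [0.9, -0.6, -0.1]
grip_width: 1.0
```

Emit:
drive_tool([
  [[0, 0, -7], [4.8, -0.4, 2], 1],
  [[0, 0, -14], [9.68, -0.83, 4], 1],
  [[0, 0, -21], [9.68, -0.83, 6], 1],
  [[0, 0, -28.1], [9.68, -0.83, 8], 1],
  [[0, 0, -28.1], [9.68, -0.83, 8], 1],
])

```text
t: 3.65
tcp_pos: [0.5765, 0.1706, 0.1481]
tool_rot: [0.661, 0.751, -0.002, -0.001]
ft_force: [-0.2, -0.4, -0.2]
grip_width: 0.999
```

Emit:
drive_tool([
  [[0, 0, 0], [0, 0, 0], 1],
  [[0, 0, 0], [0, 0, 0], 1],
])

```text
t: 3.85
tcp_pos: [0.5787, 0.1691, 0.1529]
tool_rot: [0.664, 0.748, 0.001, 0.001]
ft_force: [0.4, -0.3, -0.3]
grip_width: 1.0
```

```bash
python3 - <<'E'
from h import *
from workcell import telemetry
s=telemetry.read_state(); print(s["joints"],s["tcp_pos"],s["tool_rot"],s["ft_force"],s["ft_torque"])
c=snap("wrist","w3"); print(c["origin"],c["rotation"])
crop(c,220,110,200,150,4,"pics/w3c.png")
E
```

```text
[ 2.84326153e-01  1.96633851e-01  1.46751327e-01  1.51894179e+00
 -7.35890640e-06  1.64944485e-01] [0.57867152 0.16911113 0.15289219] [6.63664393e-01 7.48029813e-01 8.33040586e-04 5.27504967e-04] [ 0.42744037 -0.2814427  -0.25514639] [0.03370593 0.00104119 0.00180227]
[0.5045631  0.15966399 0.29641306] [0.65646837 0.73960508 0.11132174 0.09818895]
```

View pics/w3c.png

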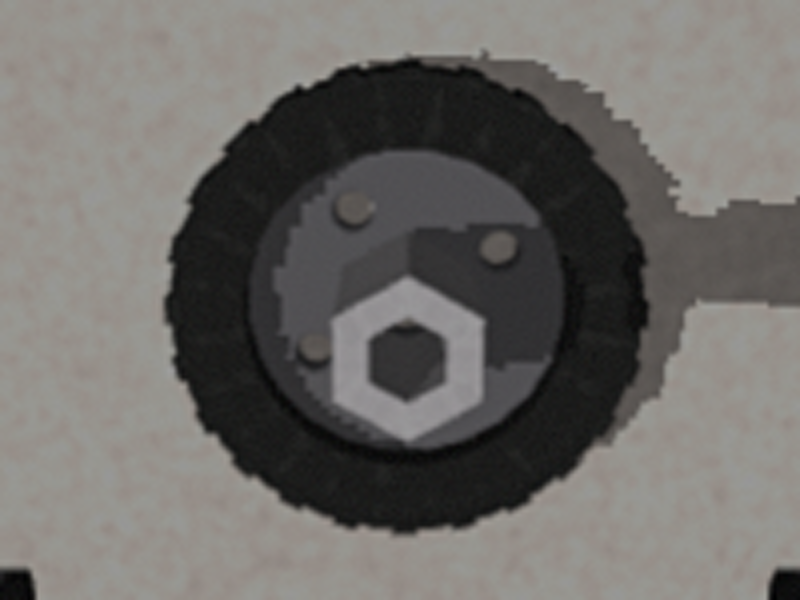

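The collar flats now stand vertical in the picture, facing the jaws. Corners are at (408,275), (486,318), (484,402), (409,443), (333,401) and (331,319), with holes at (353,209), (499,247) and (316,349).

```bash
python3 - <<'E'
from h import *
from scipy.optimize import least_squares
c=load("w3"); o=(220,110)
hx=unc(o,[(408,275),(486,318),(484,402),(409,443),(333,401),(331,319)],4); ho=unc(o,[(353,209),(499,247),(316,349)],4)
def res(p,full=False):
    h,q=wheelpts(p); H=proj(c,h);Q=proj(c,q)
    dh=np.linalg.norm(H[None]-hx[:,None],axis=2); dq=np.linalg.norm(Q[None]-ho[:,None],axis=2)
    r=[(H[dh[i].argmin()]-hx[i]) for i in range(6)]+[(Q[dq[i].argmin()]-ho[i]) for i in range(len(ho))]
    return np.array(r) if full else np.ravel(r)
b=least_squares(res,[.577,.169,np.radians(37)]); print(b.x[:2],np.degrees(b.x[2])); print(res(b.x,True).round(2))
print("tyre",pix2plane(c,unc(o,[(406,296)],4)[0],.013))
Rt=R.from_quat([6.63664393e-01,7.48029813e-01,8.33040586e-04,5.27504967e-04]);M=Rt.as_matrix();print(M.round(4),np.degrees(np.arctan2(M[1,0],M[0,0])))
print("shift tool cm",100*Rt.inv().apply([b.x[0]-.57867,b.x[1]-.16911,.027-.15289]))
E
```

```text
[0.57815604 0.17005313] 36.84075147731343
[[ 0.1   0.11]
 [-0.59 -0.06]
 [-0.5  -0.51]
 [-0.21 -0.78]
 [ 0.35 -0.24]
 [ 0.5  -0.29]
 [ 0.05  0.51]
 [ 0.18  0.67]
 [ 0.17  0.76]]
tyre [0.57660625 0.16960307 0.013     ]
[[-1.191e-01  9.929e-01  1.900e-03]
 [ 9.929e-01  1.191e-01  5.000e-04]
 [ 3.000e-04  1.900e-03 -1.000e+00]] 96.84008287696737
shift tool cm [ 0.09577767 -0.06430189 12.58892964]
```

Emit:
drive_tool([
  [[0, 0, 0], [0.1, -0.05, 3.5], 1],
  [[0, 0, 0], [0.1, -0.05, 7], 1],
  [[0, 0, 0], [0.1, -0.05, 10], 1],
  [[0, 0, 0], [0.1, -0.05, 12.5], 1],
  [[0, 0, 0], [0.1, -0.05, 12.5], 1],
])

```text
t: 4.4
tcp_pos: [0.5762, 0.1688, 0.0237]
tool_rot: [0.663, 0.748, -0.002, -0.001]
ft_force: [-0.6, 0.2, -0.3]
grip_width: 1.003
```

Emit:
drive_tool([
  [[0, 0, 0], [0, 0, 0], 0.6],
  [[0, 0, 0], [0, 0, 0], 0.45],
  [[0, 0, 0], [0, 0, 0], 0.3],
  [[0, 0, 0], [0, 0, 0], 0.1],
  [[0, 0, 0], [0, 0, 0], 0],
])

```text
t: 4.9
tcp_pos: [0.5786, 0.1698, 0.0279]
tool_rot: [0.663, 0.749, 0.001, 0.001]
ft_force: [0.5, -0.3, 6.9]
grip_width: 0.337
```

Emit:
drive_tool([
  [[0, 0, 0], [0, 0, 0], 0],
  [[0, 0, 0], [0, 0, 0], 0],
  [[0, 0, 0], [0, 0, 0], 0],
  [[0, 0, 0], [0, 0, 0], 0],
])

```text
t: 5.3
tcp_pos: [0.5786, 0.1698, 0.0279]
tool_rot: [0.663, 0.749, 0.001, 0.001]
ft_force: [-1.0, -0.4, 6.8]
grip_width: 0.344
```

```bash
python3 - <<'E'
from h import *
from workcell import telemetry
c=snap("wrist","w4"); crop(c,180,100,270,200,3,"pics/w4c.png")
s=telemetry.read_state(); print(s)
E
```

```text
{'t': 5.35, 'joints': array([ 2.85496553e-01,  2.25980172e-01, -6.09459176e-02,  1.28130138e+00,
       -7.73006688e-05,  1.63926511e-01]), 'joint_velocities': array([ 1.22544595e-03,  4.98430950e-04,  1.30430381e-03,  1.42906853e-03,
       -2.88574264e-04, -9.23657015e-06]), 'joint_torque': array([ 4.17504658e-02, -5.62395895e+01,  4.28159094e+01, -2.31156559e-01,
        5.49520017e-02, -9.53111885e-03]), 'tcp_pos': array([0.5786346 , 0.16981489, 0.02792137]), 'tool_rot': array([6.62845320e-01, 7.48755254e-01, 1.06721579e-03, 7.15749613e-04]), 'ft_force': array([-1.01503838,  0.15044067,  6.85213135]), 'ft_torque': array([-0.06648906,  0.11166874, -0.04088628]), 'grip_width': 0.3375896842564156}
```

View pics/w4c.png

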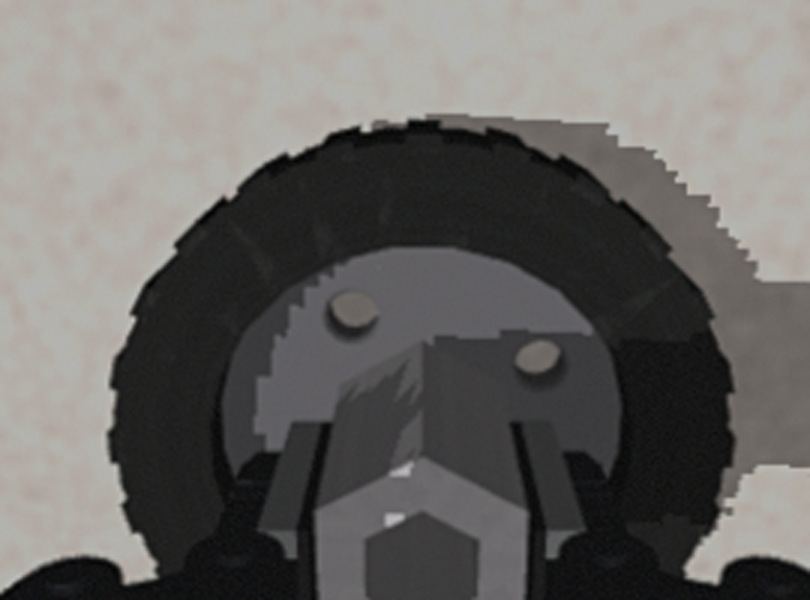

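The grip holds, with the opening stopped at 0.34 and the collar between the pads. Next I'll lift it.

Emit:
drive_tool([
  [[0, 0, 0], [0, 0, -1], 0],
  [[0, 0, 0], [0, 0, -4], 0],
  [[0, 0, 0], [0, 0, -8], 0],
  [[0, 0, 0], [0, 0, -12], 0],
  [[0, 0, 0], [0, 0, -14], 0],
])

```text
t: 5.85
tcp_pos: [0.5784, 0.1697, 0.1706]
tool_rot: [0.663, 0.749, 0.002, 0.001]
ft_force: [0.6, 0.8, -2.0]
grip_width: 0.339
```

Emit:
drive_tool([
  [[0, 0, 3], [-3.1, -1.3, 0], 0],
  [[0, 0, 7], [-7, -2.9, 0], 0],
  [[0, 0, 11], [-11, -4.5, 0], 0],
  [[0, 0, 15], [-15, -6.2, 0], 0],
  [[0, 0, 15], [-19, -7.8, 0], 0],
])

```text
t: 6.35
tcp_pos: [0.5224, -0.0299, 0.1667]
tool_rot: [0.756, 0.655, -0.0, -0.0]
ft_force: [0.7, -0.0, -3.0]
grip_width: 0.338
```

```bash
python3 - <<'E'
from h import *
from workcell import telemetry
s=telemetry.read_state(); print(s["t"],s["tcp_pos"],s["tool_rot"],s["ft_force"],s["grip_width"])
Rt=R.from_quat(s["tool_rot"]);M=Rt.as_matrix(); y=np.degrees(np.arctan2(M[1,0],M[0,0])); print(y, M[:,2])
print(100*Rt.inv().apply(np.array([.4882,-.1559,.168])-s["tcp_pos"]), "turn",y-79.45)
E
```

```text
6.35 [ 0.52237682 -0.02988258  0.16665846] [ 7.55570471e-01  6.55067366e-01 -7.58399809e-05 -6.40479817e-05] [ 0.69986361 -0.03028523 -3.01725261] 0.33835324413365836
81.84951707589882 [-1.98516385e-04 -2.57506567e-06 -9.99999980e-01]
[-12.95899465  -1.5965936   -0.1334433 ] turn 2.399517075898814
```

Emit:
drive_tool([
  [[0, 0, 1], [-4, -0.5, 0], 0],
  [[0, 0, 2.4], [-8, -1, 0], 0],
  [[0, 0, 2.4], [-11, -1.4, 0], 0],
  [[0, 0, 2.4], [-12.9, -1.6, 0], 0],
  [[0, 0, 2.4], [-12.9, -1.6, 0], 0],
])

```text
t: 6.85
tcp_pos: [0.4887, -0.156, 0.1666]
tool_rot: [0.769, 0.639, -0.0, 0.0]
ft_force: [-0.1, 0.2, -2.6]
grip_width: 0.338
```

Emit:
drive_tool([
  [[0, 0, 0], [0, 0, 0], 0],
  [[0, 0, 0], [0, 0, 0], 0],
  [[0, 0, 0], [0, 0, 0], 0],
])

```text
t: 7.15
tcp_pos: [0.4897, -0.1532, 0.1663]
tool_rot: [0.768, 0.64, 0.0, -0.0]
ft_force: [-0.8, -0.8, -3.3]
grip_width: 0.338
```

```bash
cat > st.py <<'E'
from h import *
from workcell import telemetry
import sys
s=telemetry.read_state(); print(s["t"],s["tcp_pos"].round(4),s["ft_force"].round(2),s["ft_torque"].round(3),s["grip_width"].round(3))
Rt=R.from_quat(s["tool_rot"]);M=Rt.as_matrix(); y=np.degrees(np.arctan2(M[1,0],M[0,0])); print(y, M[:,2].round(4))
print("to hub, tool cm",100*Rt.inv().apply(np.array([.4882,-.1559,.125])-s["tcp_pos"]), "turn",y-79.45)
E
python3 st.py; python3 - <<'E'
from h import *
c=snap("wrist","w5"); crop(c,180,100,270,200,3,"pics/w5c.png")
c=snap("scene","s5"); crop(c,250,120,110,100,6,"pics/s5c.png")
c=snap("top","t5"); crop(c,310,155,80,80,7,"pics/t5c.png")
E
```

```text
Traceback (most recent call last):
  File "st.py", line 4, in <module>
    s=telemetry.read_state(); print(s["t"],s["tcp_pos"].round(4),s["ft_force"].round(2),s["ft_torque"].round(3),s["grip_width"].round(3))
                                                                                                                ^^^^^^^^^^^^^^^^^^^^^
AttributeError: 'float' object has no attribute 'round'
```

View pics/w5c.png

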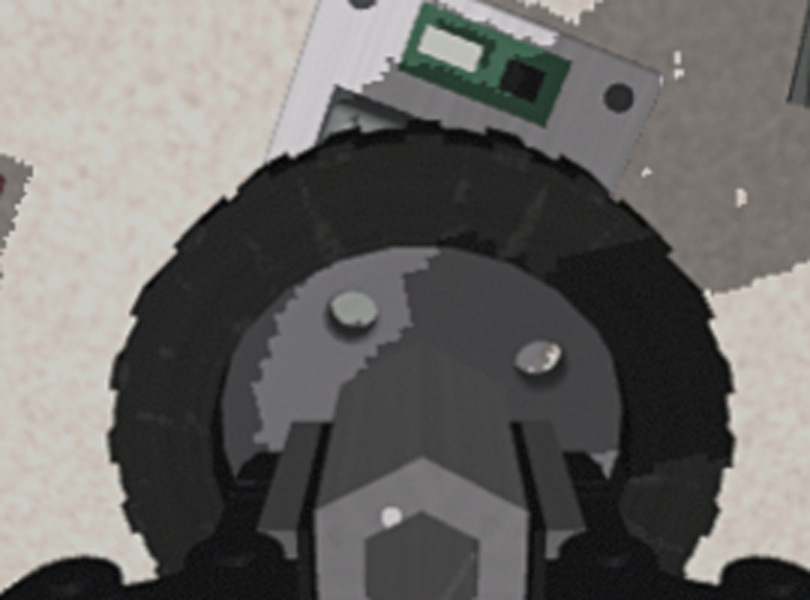

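View pics/s5c.png

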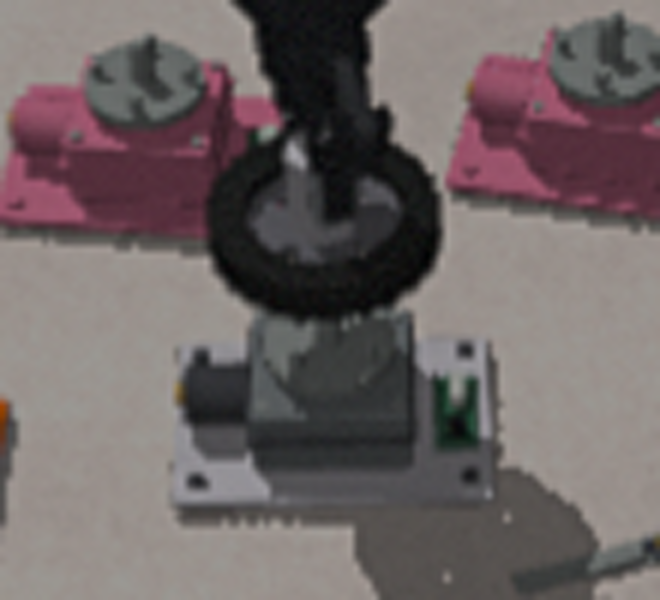

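```bash
sed -i 's/s\["grip_width"\].round(3)/s["grip_width"]/' st.py; python3 st.py; python3 - <<'E'
from h import *
from workcell import telemetry
from scipy.optimize import least_squares
s=telemetry.read_state(); Rt=R.from_quat(s["tool_rot"])
c=load("w5"); o=(180,100)
ho=unc(o,[(353,310),(540,358)],3); hx=unc(o,[(421,458),(315,512),(528,512)],3)
def res(p,use=(1,1)):
    h,q=wheelpts(p[:3],p[3] if len(p)>3 else s["tcp_pos"][2]-.028); H=proj(c,h);Q=proj(c,q)
    r=[]
    if use[0]: r+=[H[np.linalg.norm(H-x,axis=1).argmin()]-x for x in hx]
    if use[1]: r+=[Q[np.linalg.norm(Q-x,axis=1).argmin()]-x for x in ho]
    return np.ravel(r)
for use in ((1,1),(1,0),(0,1)):
    b=least_squares(res,[*s["tcp_pos"][:2],np.radians(19.5)],args=(use,)); print(use,b.cost,b.x[:2],np.degrees(b.x[2]),"wheel in tool mm",1000*Rt.inv().apply([*(b.x[:2]-s["tcp_pos"][:2]),0])[:2])
b=least_squares(res,[*s["tcp_pos"][:2],np.radians(19.5),s["tcp_pos"][2]-.028]); print(b.x,b.cost,1000*Rt.inv().apply([*(b.x[:2]-s["tcp_pos"][:2]),0])[:2])
E
```

```text
7.3 [ 0.4897 -0.1534  0.1663] [ 0.08  0.18 -2.98] [ 0.034 -0.005  0.007] 0.3408021568980925
79.6293260530557 [-1.e-04  0.e+00 -1.e+00]
to hub, tool cm [-0.27305799 -0.10118047  4.12843877] turn 0.17932605305570348
(1, 1) 6.123073166748539 [ 0.48962044 -0.15345528] 19.858344603654544 wheel in tool mm [-0.06865882 -0.05784981]
(1, 0) 0.7550497932352611 [ 0.49006334 -0.15363303] 19.66974368856329 wheel in tool mm [-0.16377433  0.40981257]
(0, 1) 0.0024095890453914703 [ 0.48850722 -0.15323049] 19.428667582452004 wheel in tool mm [-0.04793123 -1.19334444]
[ 0.48886223 -0.15334457  0.34548586  0.13985173] 5.547815928203686 [-0.09623967 -0.82360313]
```

Emit:
drive_tool([
  [[0, 0, 0.2], [-0.27, -0.1, 1], 0],
  [[0, 0, 0.2], [-0.27, -0.1, 2.5], 0],
  [[0, 0, 0.2], [-0.27, -0.1, 3.6], 0],
  [[0, 0, 0.2], [-0.27, -0.1, 3.6], 0],
  [[0, 0, 0.2], [-0.27, -0.1, 3.6], 0],
])

```text
t: 7.8
tcp_pos: [0.4877, -0.1564, 0.1298]
tool_rot: [0.77, 0.639, -0.0, -0.0]
ft_force: [-0.3, -0.4, -2.6]
grip_width: 0.341
```

```bash
python3 st.py; python3 - <<'E'
from h import *
c=snap("scene","s6"); crop(c,250,120,110,100,6,"pics/s6c.png")
E
python3 st.py
```

```text
7.8 [ 0.4877 -0.1564  0.1298] [-0.26 -0.4  -2.56] [ 0.026 -0.034 -0.024] 0.3405056266597907
79.36713810794149 [-9.e-04  4.e-04 -1.e+00]
to hub, tool cm [0.05327783 0.03656978 0.47767775] turn -0.08286189205851713
7.85 [ 0.488  -0.1565  0.1304] [ 0.49 -0.15 -2.35] [-0.043 -0.007  0.029] 0.34050741667490814
79.36513507974661 [ 1.e-04 -0.e+00 -1.e+00]
to hub, tool cm [0.06173677 0.00386869 0.53959573] turn -0.08486492025339487
```

View pics/s6c.png

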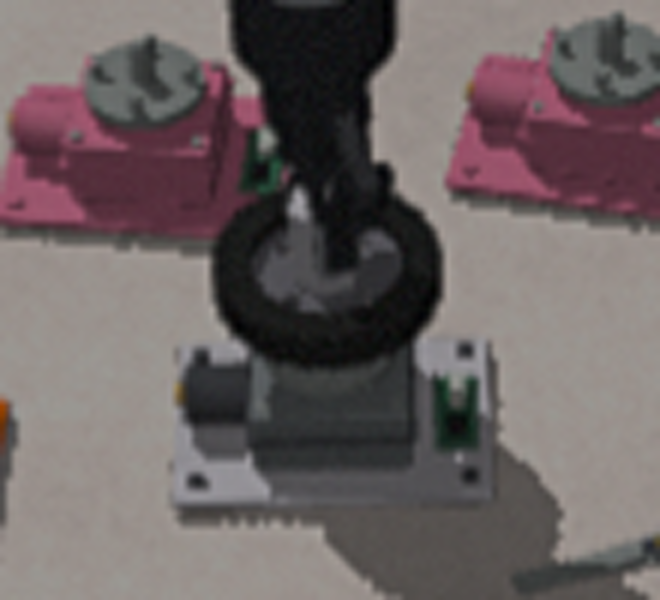

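Emit:
drive_tool([
  [[0, 0, 0], [0.06, 0, 0.1], 0],
  [[0, 0, 0], [0.06, 0, 0.3], 0],
  [[0, 0, 0], [0.06, 0, 0.6], 0],
  [[0, 0, 0], [0.06, 0, 0.8], 0],
  [[0, 0, 0], [0.06, 0, 0.9], 0],
])

```text
t: 8.35
tcp_pos: [0.4881, -0.1558, 0.121]
tool_rot: [0.77, 0.639, -0.0, -0.0]
ft_force: [-0.7, 0.5, -3.7]
grip_width: 0.338
```

```bash
python3 st.py
```

```text
8.35 [ 0.4881 -0.1558  0.121 ] [-0.69  0.49 -3.66] [-0.074  0.046 -0.033] 0.3382755922189174
79.37107467659575 [-2.e-04  1.e-04 -1.e+00]
to hub, tool cm [-0.00336315  0.01080639 -0.40006557] turn -0.07892532340424907
```

Emit:
drive_tool([
  [[0, 0, 0], [0, 0.01, 0.2], 0],
  [[0, 0, 0], [0, 0.01, 0.4], 0],
  [[0, 0, 0], [0, 0.01, 0.6], 0],
  [[0, 0, 0], [0, 0.01, 0.7], 0],
  [[0, 0, 0], [0, 0.01, 0.8], 0],
])

```text
t: 8.85
tcp_pos: [0.4883, -0.1559, 0.1132]
tool_rot: [0.77, 0.639, -0.0, -0.0]
ft_force: [-0.4, -0.9, -2.6]
grip_width: 0.338
```

```bash
python3 st.py
```

```text
8.85 [ 0.4883 -0.1559  0.1132] [-0.44 -0.9  -2.64] [0.008 0.042 0.052] 0.33768210527382747
79.36717147591126 [-1.e-04 -0.e+00 -1.e+00]
to hub, tool cm [-3.54402827e-04 -5.51002885e-03 -1.18324374e+00] turn -0.08282852408873964
```

No contact force so far, and the web is about 21 mm above the flange. I'll keep going down in small steps.

Emit:
drive_tool([
  [[0, 0, 0], [0, 0, 0.15], 0],
  [[0, 0, 0], [0, 0, 0.3], 0],
  [[0, 0, 0], [0, 0, 0.45], 0],
  [[0, 0, 0], [0, 0, 0.6], 0],
  [[0, 0, 0], [0, 0, 0.7], 0],
])

```text
t: 9.35
tcp_pos: [0.4882, -0.1559, 0.1061]
tool_rot: [0.77, 0.639, -0.0, -0.0]
ft_force: [0.8, -0.4, -3.5]
grip_width: 0.337
```

```bash
python3 st.py
```

```text
9.35 [ 0.4882 -0.1559  0.1061] [ 0.79 -0.41 -3.48] [ 0.037 -0.018 -0.007] 0.3372442216434156
79.36852623931838 [-1.e-04  1.e-04 -1.e+00]
to hub, tool cm [-3.42974568e-03 -9.74087605e-04 -1.88931668e+00] turn -0.08147376068161805
```

Emit:
drive_tool([
  [[0, 0, 0], [0, 0, 0.1], 0],
  [[0, 0, 0], [0, 0, 0.2], 0],
  [[0, 0, 0], [0, 0, 0.3], 0],
  [[0, 0, 0], [0, 0, 0.4], 0],
  [[0, 0, 0], [0, 0, 0.5], 0],
])

```text
t: 9.85
tcp_pos: [0.4883, -0.1559, 0.1012]
tool_rot: [0.77, 0.639, -0.0, -0.0]
ft_force: [0.2, 0.1, -3.4]
grip_width: 0.341
```

```bash
python3 st.py
```

```text
9.85 [ 0.4883 -0.1559  0.1012] [ 0.17  0.13 -3.42] [ 0.07  -0.008 -0.038] 0.3412688514235171
79.3672161703026 [-0. -0. -1.]
to hub, tool cm [-3.82409070e-04 -5.43641015e-03 -2.37991162e+00] turn -0.08278382969740505
```

Emit:
drive_tool([
  [[0, 0, 0], [0, 0, 0.05], 0],
  [[0, 0, 0], [0, 0, 0.1], 0],
  [[0, 0, 0], [0, 0, 0.15], 0],
  [[0, 0, 0], [0, 0, 0.2], 0],
  [[0, 0, 0], [0, 0, 0.2], 0],
])

```text
t: 10.35
tcp_pos: [0.4883, -0.1559, 0.0992]
tool_rot: [0.77, 0.639, -0.0, -0.0]
ft_force: [-0.0, -0.4, -2.5]
grip_width: 0.34
```

```bash
python3 st.py
```

```text
10.35 [ 0.4883 -0.1559  0.0992] [-0.02 -0.4  -2.46] [ 0.002 -0.004  0.026] 0.33988517734062684
79.36997778864576 [-1.e-04  0.e+00 -1.e+00]
to hub, tool cm [-0.00305697 -0.0048042  -2.57786118] turn -0.08002221135424747
```

The web is about 7 mm above the flange, below the stud tips, and there is still no load. The studs are in the holes, so I'll continue slowly.

Emit:
drive_tool([
  [[0, 0, 0], [0, 0, 0.08], 0],
  [[0, 0, 0], [0, 0, 0.16], 0],
  [[0, 0, 0], [0, 0, 0.24], 0],
  [[0, 0, 0], [0, 0, 0.32], 0],
  [[0, 0, 0], [0, 0, 0.4], 0],
])

```text
t: 10.85
tcp_pos: [0.4882, -0.1559, 0.0952]
tool_rot: [0.77, 0.639, 0.0, -0.0]
ft_force: [-0.2, 0.6, -2.7]
grip_width: 0.337
```

```bash
python3 st.py
```

```text
10.85 [ 0.4882 -0.1559  0.0952] [-0.25  0.61 -2.65] [0.005 0.008 0.02 ] 0.33684559723041274
79.36718608150109 [-0.e+00  1.e-04 -1.e+00]
to hub, tool cm [-1.46901347e-03 -4.70863866e-03 -2.98102980e+00] turn -0.08281391849891406
```

Emit:
drive_tool([
  [[0, 0, 0], [0, 0, 0.05], 0],
  [[0, 0, 0], [0, 0, 0.1], 0],
  [[0, 0, 0], [0, 0, 0.15], 0],
  [[0, 0, 0], [0, 0, 0.2], 0],
  [[0, 0, 0], [0, 0, 0.25], 0],
])

```text
t: 11.35
tcp_pos: [0.4883, -0.1559, 0.0928]
tool_rot: [0.77, 0.639, 0.0, 0.0]
ft_force: [-0.0, -0.1, -2.8]
grip_width: 0.342
```

```bash
python3 st.py
```

```text
11.35 [ 0.4883 -0.1559  0.0928] [-0.04 -0.12 -2.76] [ 0.019  0.032 -0.01 ] 0.3420810660790021
79.36847502197095 [ 0. -0. -1.]
to hub, tool cm [ 2.51844393e-04 -6.49521950e-03 -3.22404514e+00] turn -0.08152497802905145
```

Emit:
drive_tool([
  [[0, 0, 0], [0, 0, 0.03], 0],
  [[0, 0, 0], [0, 0, 0.06], 0],
  [[0, 0, 0], [0, 0, 0.08], 0],
  [[0, 0, 0], [0, 0, 0.08], 0],
])

```text
t: 11.75
tcp_pos: [0.4883, -0.1559, 0.092]
tool_rot: [0.77, 0.639, -0.0, -0.0]
ft_force: [0.5, -0.0, -2.6]
grip_width: 0.339
```

```bash
python3 st.py
```

```text
11.75 [ 0.4883 -0.1559  0.092 ] [ 0.55 -0.02 -2.6 ] [0.028 0.003 0.005] 0.33892869910008033
79.37423277518312 [-0. -0. -1.]
to hub, tool cm [-2.70868221e-03 -5.48087034e-03 -3.30256672e+00] turn -0.07576722481688591
```

Emit:
drive_tool([
  [[0, 0, 0], [0, 0, 0.02], 0],
  [[0, 0, 0], [0, 0, 0.04], 0],
  [[0, 0, 0], [0, 0, 0.06], 0],
  [[0, 0, 0], [0, 0, 0.06], 0],
])

```text
t: 12.15
tcp_pos: [0.4883, -0.1559, 0.0918]
tool_rot: [0.77, 0.639, 0.0, 0.0]
ft_force: [-2.8, -0.5, 3.0]
grip_width: 0.34
```

```bash
python3 st.py
```

```text
12.15 [ 0.4883 -0.1559  0.0918] [-2.76 -0.51  3.03] [0.156 0.538 0.028] 0.3397694972294241
79.36950096434508 [ 3.e-04 -1.e-04 -1.e+00]
to hub, tool cm [-5.09860886e-04 -6.88910252e-03 -3.31685619e+00] turn -0.080499035654924
```

Contact at TCP z = 0.0918, matching the expected home height of about 0.092, with roughly 6 N of load. I'll ease off slightly and release.

Emit:
drive_tool([
  [[0, 0, 0], [0, 0, -0.03], 0.36],
  [[0, 0, 0], [0, 0, -0.03], 0.45],
  [[0, 0, 0], [0, 0, -0.03], 0.6],
  [[0, 0, 0], [0, 0, -0.03], 0.8],
  [[0, 0, 0], [0, 0, -0.03], 0.8],
])

```text
t: 12.65
tcp_pos: [0.4883, -0.1559, 0.0917]
tool_rot: [0.77, 0.639, 0.0, 0.0]
ft_force: [0.3, -0.1, 0.4]
grip_width: 0.801
```

```bash
python3 st.py;  python3 - <<'E'
from h import *
c=snap("wrist","w7"); crop(c,180,100,270,200,3,"pics/w7c.png")
E
```

```text
12.65 [ 0.4883 -0.1559  0.0917] [ 0.34 -0.1   0.42] [ 0.003 -0.021 -0.032] 0.8009193570052063
79.36859334214274 [ 1.e-04 -0.e+00 -1.e+00]
to hub, tool cm [-4.08600134e-04 -9.76187581e-03 -3.33157232e+00] turn -0.08140665785725787
```

View pics/w7c.png

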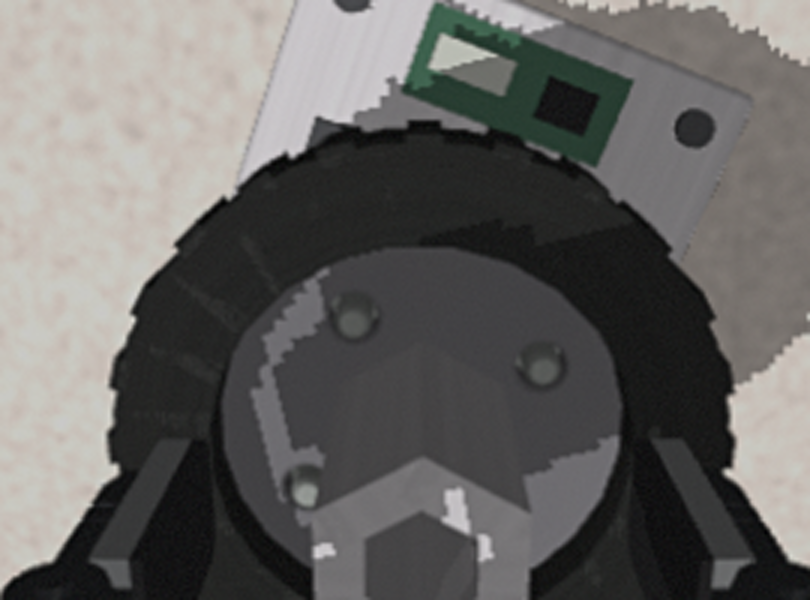

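Studs show in three holes at (353,318), (541,365) and (305,490). The jaws are open and well clear of the collar. I'll retreat straight up.

Emit:
drive_tool([
  [[0, 0, 0], [0, 0, -0.5], 1],
  [[0, 0, 0], [0, 0, -2], 1],
  [[0, 0, 0], [0, 0, -5], 1],
  [[0, 0, 0], [0, 0, -9], 1],
  [[0, 0, 0], [0, 0, -13], 1],
])

```text
t: 13.2
tcp_pos: [0.4879, -0.1558, 0.2243]
tool_rot: [0.77, 0.639, 0.0, 0.0]
ft_force: [1.3, -1.0, 0.2]
grip_width: 0.999
```

Emit:
drive_tool([
  [[0, 0, 0], [0, 0, 0], 1],
  [[0, 0, 0], [0, 0, 0], 1],
  [[0, 0, 0], [0, 0, 0], 1],
])

```text
t: 13.5
tcp_pos: [0.488, -0.1558, 0.2213]
tool_rot: [0.77, 0.639, -0.0, -0.0]
ft_force: [-0.4, -0.1, 0.0]
grip_width: 1.001
```

```bash
python3 st.py;  python3 - <<'E'
from h import *
c=snap("wrist","w8"); crop(c,220,90,200,150,4,"pics/w8c.png")
c=snap("scene","s8"); crop(c,250,120,110,100,6,"pics/s8c.png")
E
```

```text
13.5 [ 0.488  -0.1558  0.2213] [-0.36 -0.11  0.03] [ 0.056  0.025 -0.038] 1.0005506112638456
79.36929052764364 [-7.e-04  2.e-04 -1.e+00]
to hub, tool cm [-4.82521812e-03  2.38978453e-02  9.63212915e+00] turn -0.08070947235636083
```

View pics/w8c.png

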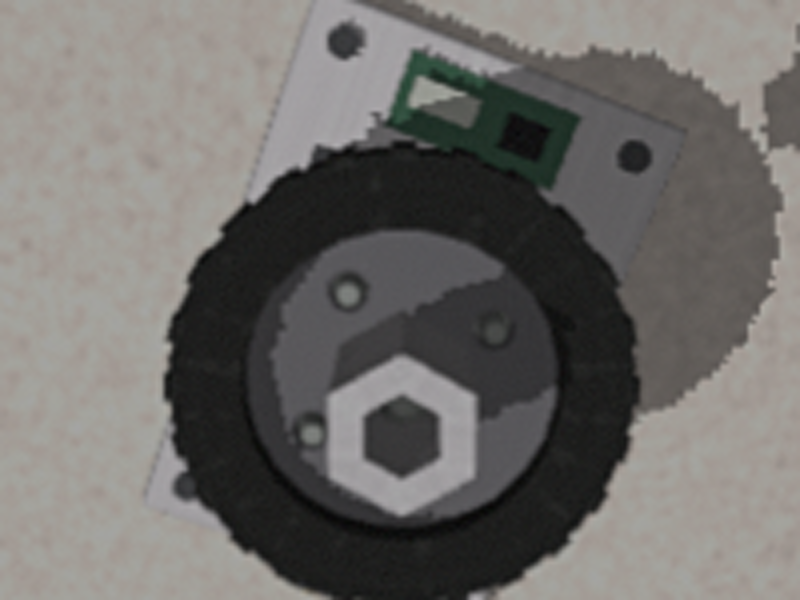

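View pics/s8c.png

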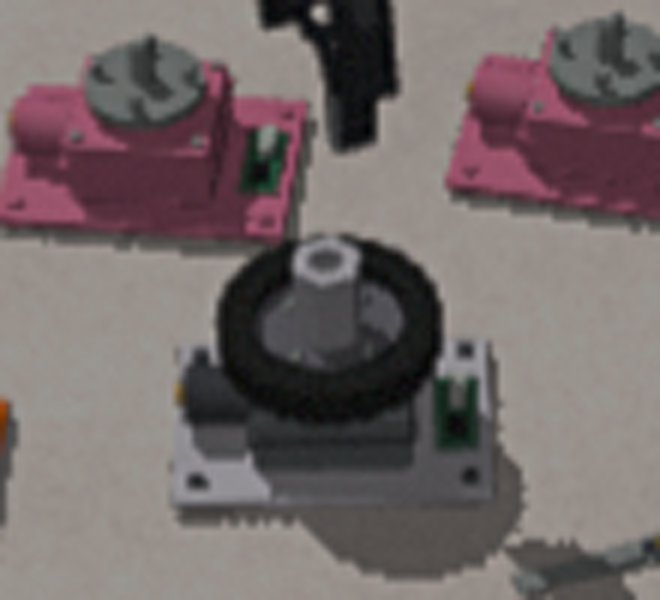

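The wheel sits level on the hub with studs visible in the holes at (348,292), (493,328) and (312,433), and the gripper is clear. I'll run one numeric check before handing in.

```bash
python3 - <<'E'
from h import *
from scipy.optimize import least_squares
c=load("w8"); o=(220,90)
hx=unc(o,[(401,353),(477,395),(475,475),(402,517),(328,475),(328,397)],4); ho=unc(o,[(348,292),(493,328),(312,433)],4)
def res(p):
    h,q=wheelpts(p[:3],p[3]); H=proj(c,h);Q=proj(c,q)
    return np.ravel([H[np.linalg.norm(H-x,axis=1).argmin()]-x for x in hx]+[Q[np.linalg.norm(Q-x,axis=1).argmin()]-x for x in ho])
b=least_squares(res,[.488,-.156,np.radians(19.5),.064]); print(b.x,np.degrees(b.x[2]),b.cost)
s=load("s8"); print("scene collar top",pix2plane(s,unc((250,120),[(326,261)],6)[0],.122))
t0=load("scene0")["image"]; d=cv2.absdiff(s["image"],t0).max(2)
for n,(u,v) in dict(mug=(260,250),scissors=(362,210),tray=(400,350)).items(): print(n,np.mean(d[v-20:v+20,u-25:u+25]>25))
E
python3 st.py
```

```text
[ 0.48784275 -0.15611957  0.34540766  0.0651753 ] 19.79040141456876 0.5709125510814881
scene collar top [ 0.4881247  -0.15463406  0.122     ]
mug 0.0
scissors 0.1135
tray 0.0
13.6 [ 0.4878 -0.1558  0.2207] [-0.32  0.61  0.42] [-0.032  0.006 -0.029] 0.9993369353381365
79.36770977711488 [-1.7e-03  6.0e-04 -1.0e+00]
to hub, tool cm [-0.00990732  0.05541308  9.57321161] turn -0.08229022288512056
```

Emit:
drive_tool([
  [[0, 0, 0], [0, 0, 0], 1],
  [[0, 0, 0], [0, 0, 0], 1],
  [[0, 0, 0], [0, 0, 0], 1],
  [[0, 0, 0], [0, 0, 0], 1],
])

```text
t: 14.0
tcp_pos: [0.4882, -0.1559, 0.2215]
tool_rot: [0.77, 0.639, -0.0, -0.0]
ft_force: [-0.2, 0.2, -0.3]
grip_width: 0.995
```

```bash
python3 -c "
from workcell import close_job
print(close_job())"
```

```text
the job is handed in; nothing more can be done
None
```

The wheel is on the hub, fully home on all four studs and released, and the job was handed in at about 14 s. I gripped it by the collar, turned it about 17.5° to match the studs while carrying it over, and lowered it over the spigot in small steps. The highest contact force I read at the wrist was about 6 N, on reaching the flange.

- **Seating:** The last picture fit puts the wheel's origin at z ≈ 0.065 m, where home is 0.064 m and resting on the stud tips would be 0.074 m. It is within about 0.5 mm of the measured hub axis and within about 0.3° of the stud angle. Studs are visible in the three holes that can be seen; the fourth is hidden behind the collar. I judged it level by eye from the pictures, without measuring tilt.
- **Disagreement:** The scene camera puts the collar about 1.3 mm from the wrist-camera hub position. That is inside the stated 2 mm calibration error.
- **Bystanders:** The picture patches around the mug and tray did not change at all. About 11% of the scissors patch changed. I put that down to the arm's and wheel's shadow, because the arm never went near the scissors, but I did not measure their position.

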